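Reset a spring-pin bottle fixture and load the bottle

ROBOT

A 6-joint arm with a two-finger parallel gripper is mounted at the origin on the work surface; the furniture and walls round the work are solid. World frame = base frame: x ahead of the robot, y to its left, z up, the work surface at z = 0. Lengths are in m, angles in rad, forces in N, time in s.
With the tool pointing down it reaches from about 0.425 to 0.95 m from the base axis. Payload 3.5 kg.
Tool frame: the origin (TCP) lies on the centre line of the jaws, within the pads' length; the fingertips stand 17 mm ahead of it and the grasp point (between the pads) lies 2 mm behind it; z points along the fingers, y is the line along which they close (so a half turn about z gives the same grasp; the last joint's range is limited). The gripper opens to 85 mm and grips with 20 to 120 N. Pads are 22 mm wide; open, the fingers measure 114 mm over their backs; the gripper's body (76 mm by 85 mm) begins 54 mm behind the grasp point. The pads swing forward as they close: fully open they stand 13 mm farther back than shut.
Start: joints at [-1.355, 0.286, 1.577, -0, 1.279, -0.15], TCP at [0.241, -0.63, 0.248] pointing down, gripper open.
Joint ranges: [-2.77, 2.77], [-0.9, 2.22], [0.21, 2.48], [-1.53, 4.67], [0.24, 2.81], [-2.84, 2.84]. Speed limits (rad/s): [2.79, 2.79, 3.14, 3.14, 3.14, 3.14].

INTERFACE

Orientations are given as a rotation vector (axis times angle).
In Python, from rig import bot gives the robot as it stands.
- The arm moves only by the tool jog_arm, never from a script. Its arguments are lists of equal length, an entry for each row: "dp": the shift along the tool's x, y, z in units of 40 mm (1.0 is 40 mm), a list of three; "twist": the turn, a rotation vector about the tool's x, y, z in units of 8 degrees (1.0 is 8 degrees), a list of three; "jaw": the finger opening in mm, from 0 to 85.4. In form: {"dp": [[x, y, z], ...], "twist": [[ax, ay, az], ...], "jaw": [jaw, ...]}. A call has 1 to 20 rows; each row is the pose to reach, as a shift and turn from the pose commanded when the call began, along the tool's axes at that moment; what a row does not reach only later rows make up. A row lasts 1/8 s, in which the tool goes at most 62.5 mm and 10.7 degrees, less where a joint would pass 70% of its speed; a pose out of reach is approached as far as the arm can. A call with a gripper value outside its range is refused whole. The fingers move at their own pace and stop on an object; "force" is the grip in N (left out, the last holds). Time passes only in rows, so rows that repeat a pose let the fingers close. It gives the time, the measured TCP pose, the force, the opening and the grip force at its end, in the units of the state.
- bot.state(): the state, without advancing time (a new reading comes with each control period).
- bot.camera(name): name is "scene" or "top" or "wrist"; returns a dict with "color" (400x640x3 uint8, red, green, blue), "fx", "fy", "cx", "cy" (pixels), "distortion" ([k1, k2, p1, p2, k3] as OpenCV has them; the pictures are not rectified), "R" (3x3) and "t" (3): a world point X has camera coordinates R X + t; the wrist camera has in their place "tool_from_camera" (4x4, takes a point from camera to tool coordinates, whose origin is the TCP and whose axes are the flange's). Camera axes: x right, y down, z forward; pixel columns grow to the right and rows downward; lengths in m; the calibration is good to about 2 mm. A picture is of the moment at which its call begins: read the wrist's pose just before it. There is no depth.
- bot.close_job(): hands the job in; it is judged then, once.
The state is a dict: "clock": time; "qpos": joint angles; "dq": joint speeds; "effort": joint torques, N m; "ee_pos": TCP position; "tool_rot": TCP orientation; "force": force on the tool from outside, world axes, zero at the start; "wrist_torque": the same for the moment, N m; "finger_gap": finger opening in m; "grasp_force": force on a finger pad.
Only numpy, scipy, OpenCV 4.12 (cv2) and the standard library are available. Lean on these libraries where they do the work, as an engineer would, in place of code of your own. Each camera call takes 0.05 s, during which the arm holds its last target. There are 200 camera calls.

TASK

The bottle fixture is set too narrow: press its spring button pin in flush through the hole in the sliding sleeve, and slide the sleeve away from the fixed jaw until the pin pops out fully in the sleeve's second hole, slowly and by feel, without forcing the sleeve against the pin. Then stand the bottle with the tall overcap gently upright in the widened nest between jaw and fence, flat on the base plate, and leave the two pump bottles where they are.

Things in the scene. Friction and masses are not known exactly. Their poses are not given: they have to be found in the camera images.
- bottle_fixture: Aluminium bottle fixture fixed to the table; base plate 104 (x) x 242 (y) x 8 mm. Origin: centre of the underside (plate spans y -127 to 115); -x is the button and bottle side. A 22 mm square bar runs along y, axis at x 20, z 55 mm, from the fixed jaw block (92 mm wide, y -122 to -104) to the end block (y 92 to 110), both 75 mm high.
- nest (a point): Foot of the fixed jaw's face on the nest's centre line, on the base plate's top: fixture x -23, y -104, z 8 mm. The nest runs from here along +y to the fence, between a white back plate (35 mm high, front at x 0) and a white lip (top z 13, inner face at x -46). Stand the bottle's axis on this line, midway between jaw and fence.
- sleeve: Dark square sleeve, 30 x 30 mm, on the bar; slides along fixture y only. Origin: on the bar's axis at the first lock hole; axes as the fixture's. Spans y -86 to +30 of its origin. Front (-x) wall 2 mm. A fence at the jaw end (y -86 to -80) sticks out to x -66, top 13 mm above the origin. The second hole lies 36 to 60 mm to -y of the first, in an adjustable thin plate on the front.
- sleeve_grip (a point): Same point as the sleeve's origin, the centre of its section at the first hole. Fingers pointing down and closing here along the fixture's x grip the 30 mm sleeve with one pad over the pin: flat on the sleeve, the pad holds the pin exactly flush.
- sleeve_travel (a joint): Sleeve position along fixture y, m: 0 with the pin in the first hole, growing as the fence leaves the jaw; hard end at 0.068. The nest is 10 mm + travel wide. Sliding friction about 1.5 N. The pin meets the second hole somewhere from 0.036 to 0.060 (set by a fitter, not known closer); play in a hole about 0.75 mm either way.
- spring_pin: Steel button pin, 12 mm across with a round dome, in the bar; sticks 7 mm out of the sleeve's front when out. Origin: tip of the dome. Flush at 3 N. In a hole it locks the sleeve; held flush, a 5 to 12 N push on the sleeve cams it under the wall, where it rides (4 N) until a hole comes: at 10 mm/s it pops out and stops the sleeve hard; it may skip above 50 mm/s. Keep pin to sleeve below 7 N.
- spring_pin_travel (a joint): How far the pin is pressed in, m: 0 fully out, 0.007 flush with the sleeve's front, 0.009 under the wall.
- serum_cap_91: The bottle to load: serum bottle 114 mm tall, about 0.1 kg, with a tall cylindrical overcap (24 mm across, from 79 mm up to the top) over a 40 mm collar (61 to 79 mm) and a body 38 mm across. Origin: centre of the underside, z up. Grip the overcap from above.
- serum_pump_95: Bystander: serum bottle with a short stepped pump and no overcap, 41 mm across, 101 mm tall. Origin: centre of the underside.
- serum_pump_96: Bystander: a second such pump bottle. Origin: centre of the underside.
Not all that is in view belongs to the job. What is shaped like the serum_cap_91 but green is not meant.

How it is judged:
On the way:
1. the pin has popped out fully in the sleeve's second hole (value of joint sleeve_travel above 0.0345 m and value of joint spring_pin_travel below 0.0015 m), for 0.2 s.
At the end, for the whole second after the job is handed in: The pin stands fully out (within 1.5 mm) in the second hole, and the overcapped bottle stands upright (within 0.08 rad) and at rest, flat on the base plate in the nest between jaw and fence, between back plate and lip (all of step 1 and x of serum_cap_91 in the frame of bottle_fixture between -0.032 and -0.014 m and y of serum_cap_91 in the frame of bottle_fixture between -0.089 and -0.049 m and z of serum_cap_91 in the frame of bottle_fixture between 0.005 and 0.011 m and angle between serum_cap_91's own z axis and vertical below 0.08 rad and linear speed of serum_cap_91 below 0.02 m/s); the robot touches nothing.
It fails at once if the sleeve is forced against the pin with more than 7 N (contact force between spring_pin and sleeve above 7 N).
It fails at once if the bottle is dropped or pressed into the fixture with more than 30 N (contact force between serum_cap_91 and bottle_fixture above 30 N).
It fails at once if a pump bottle is moved by more than 20 mm (distance of any of serum_pump_95, serum_pump_96 from where it was at the start of the episode above 0.02 m).
It also fails if it takes over 58 s, if anything falls off the work surface, if the arm or the gripper's body presses on something with over 40 N, if the wrist force passes 120 N, or if a joint passes its speed limit or range.

## Working session

There is one attempt and no reset: what is moved stays moved. The work goes in short steps, Python scripts to look and compute and a tool call to move; the robot and the scene stay as the last step left them, time stands still between calls to the robot, and variables do not carry over. Pictures are saved under pics/ and viewed, at most 10 in all, crops included, and the job is handed in when it is done.

Besides the shell and the picture viewer there is one more tool, called as name(argument=value, ...), one argument or row to a line, values as JSON. jog_arm: Moves the arm, as the interface text tells. Its arguments: {"type":"object","properties":{"dp":{"type":"array","items":{"type":"array","items":{"type":"number"}}},"twist":{"type":"array","items":{"type":"array","items":{"type":"number"}}},"jaw":{"type":"array","items":{"type":"number"}},"force":{"type":"number"}},"required":["dp","twist","jaw"]}

```bash
mkdir -p pics; ls; cat > h.py <<'E'
import numpy as np,cv2
from rig import bot
def cam(n):
    s=bot.state(); c=bot.camera(n)
    c['K']=np.array([[c['fx'],0,c['cx']],[0,c['fy'],c['cy']],[0,0,1.]]);c['D']=np.array(c['distortion'],float)
    if n=='wrist':
        R=cv2.Rodrigues(np.array(s['tool_rot'],float))[0];T=np.eye(4);T[:3,:3]=R;T[:3,3]=s['ee_pos']
        M=np.linalg.inv(T@np.array(c['tool_from_camera']));c['R'],c['t']=M[:3,:3],M[:3,3]
    c['R']=np.array(c['R']);c['t']=np.array(c['t']).ravel()
    return c
def ray(c,uv):
    p=cv2.undistortPoints(np.array(uv,float).reshape(-1,1,2),c['K'],c['D']).reshape(-1,2)
    d=np.c_[p,np.ones(len(p))]@c['R'];return -c['R'].T@c['t'],d
def onz(c,uv,z):
    o,d=ray(c,uv);return o+d*((z-o[2])/d[:,2])[:,None]
def proj(c,X):
    return cv2.projectPoints(np.array(X,float).reshape(-1,1,3),cv2.Rodrigues(c['R'])[0],c['t'],c['K'],c['D'])[0].reshape(-1,2)
def save(c,n): cv2.imwrite('pics/'+n+'.png',c['color'][:,:,::-1])
def two(c1,u1,c2,u2):
    o1,d1=ray(c1,[u1]);o2,d2=ray(c2,[u2]);A=np.c_[d1[0],-d2[0]];s=np.linalg.lstsq(A,o2-o1,rcond=None)[0]
    a=o1+d1[0]*s[0];b=o2+d2[0]*s[1];return (a+b)/2,np.linalg.norm(a-b)
E
python3 - <<'E'
from h import *
import pickle
cs={}
for n in('scene','top','wrist'):
    c=cam(n);cs[n]=c;print(n,c['fx'],c['R'].round(2).tolist(),(-c['R'].T@c['t']).round(3))
pickle.dump(cs,open('c0.pkl','wb'))
im=np.vstack([cs['scene']['color'],cs['top']['color']])
cv2.imwrite('pics/a.png',cs['scene']['color'][:,:,::-1]);cv2.imwrite('pics/b.png',cs['top']['color'][:,:,::-1])
print(bot.state())
E
```

```text
pics
scene 509.15610058901666 [[-0.9, -0.43, 0.0], [-0.21, 0.45, -0.87], [0.37, -0.79, -0.49]] [0.109 0.69  0.602]
top 423.6711763183899 [[0.02, -1.0, -0.02], [-0.99, -0.02, -0.13], [0.13, 0.02, -0.99]] [ 0.396 -0.155  1.035]
wrist 302.71919893943874 [[0.36, -0.93, -0.0], [-0.89, -0.34, 0.31], [-0.29, -0.11, -0.95]] [ 0.315 -0.602  0.372]
{'clock': 0.15, 'qpos': array([-1.35501658e+00,  2.86977509e-01,  1.57784576e+00, -1.17399105e-05,
        1.27860411e+00, -1.49973671e-01]), 'dq': array([ 0.00142296, -0.00238079, -0.00330041,  0.00058864, -0.00120439,
        0.00074737]), 'effort': array([-7.17890962e-04, -4.06599426e+01, -2.93142235e+01, -2.40856389e-04,
        3.93066512e-03, -1.28198252e-05]), 'ee_pos': array([ 0.24135292, -0.62985859,  0.24725195]), 'tool_rot': array([-3.08740160e+00, -5.70998911e-01,  1.12387861e-04]), 'force': array([-0.04719161, -0.2464339 , -0.61272024]), 'wrist_torque': array([ 0.0148026 , -0.03812592, -0.0295861 ]), 'grasp_force': 0.0, 'finger_gap': 0.08545531058604085}
```

View pics/a.png

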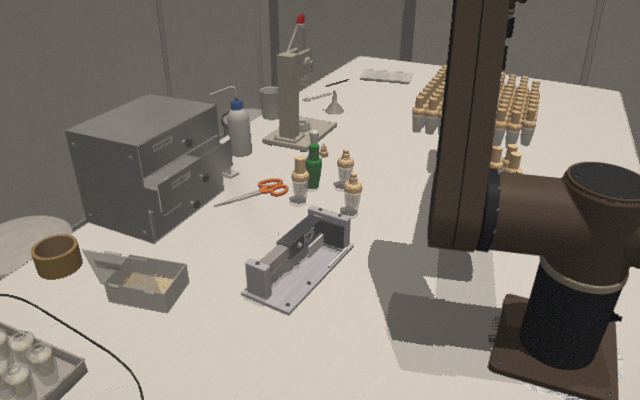

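View pics/b.png

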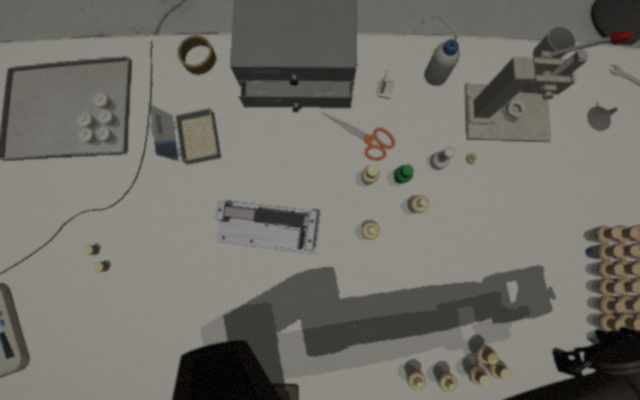

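The scene view shows the fixture at (300,255), the tall-cap bottle at (300,180), green decoy at (314,167) and pumps at (345,168) and (353,195). In the top view these are the fixture (268,227), the target (370,174), green (404,174) and pumps (419,204) and (370,230). I'll zoom in on the fixture.

```bash
python3 - <<'E'
from h import *
import pickle
cs=pickle.load(open('c0.pkl','rb'))
t=cs['top']['color'][145:265,205:445];s=cs['scene']['color'][140:310,235:375]
a=cv2.resize(t,None,fx=3.3,fy=3.3,interpolation=cv2.INTER_CUBIC)[:,:,::-1]
cv2.imwrite('pics/c.png',a)
b=cv2.resize(s,None,fx=3.5,fy=3.5,interpolation=cv2.INTER_CUBIC)[:,:,::-1]
cv2.imwrite('pics/d.png',b);print(a.shape,b.shape)
c=cs['top']
for z,uv in((.11,(370,174)),(.09,(419,204)),(.09,(370,230)),(.008,(268,227))):print(onz(c,[uv],z).round(3))
E
```

```text
(396, 792, 3) (595, 490, 3)
[[ 0.583 -0.25   0.11 ]]
[[ 0.521 -0.363  0.09 ]]
[[ 0.46  -0.253  0.09 ]]
[[ 0.468 -0.013  0.008]]
```

View pics/c.png

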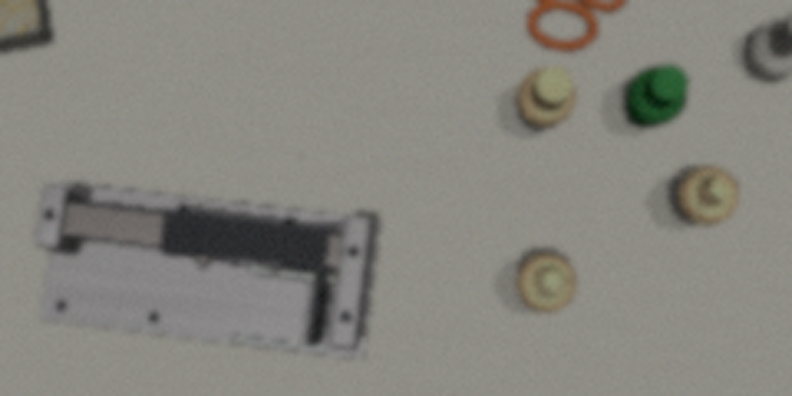

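View pics/d.png

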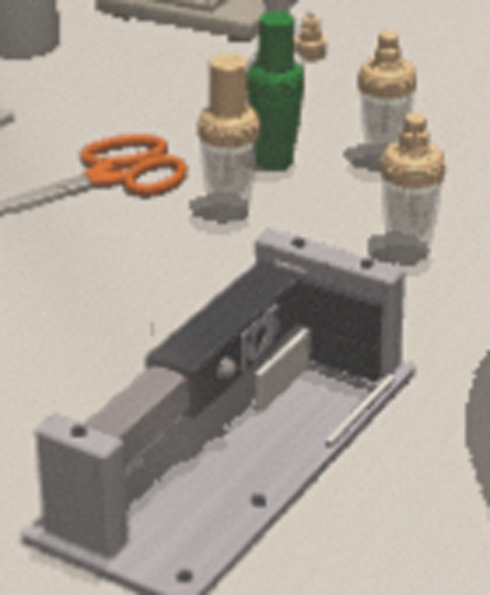

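The close-ups show the pin at crop (226,368), the second hole plate near (262,330) and the fence beside the jaw. I'll get a rough fixture pose and work out a close wrist view that looks at the front face.

```bash
cat >> h.py <<'E'
from scipy.spatial.transform import Rotation as Ro
def down(yaw): # tool x at yaw, z down
    c,s=np.cos(yaw),np.sin(yaw);return np.array([[c,s,0],[s,-c,0],[0,0,-1.]])
def mv(p,R):
    s=bot.state();R0=Ro.from_rotvec(s['tool_rot']).as_matrix()
    tw=np.degrees(Ro.from_matrix(R0.T@R).as_rotvec())/8
    print('dp',(R0.T@(np.array(p)-s['ee_pos'])/.04).round(3),'twist',tw.round(3))
E
python3 - <<'E'
from h import *
import pickle
cs=pickle.load(open('c0.pkl','rb'));c=cs['top']
f=lambda l:np.array(l)/3.3+[205,145]
P=onz(c,f([(40,320),(365,355)]),.008);print(P.round(4))
d=P[0]-P[1];print(np.linalg.norm(d),yaw:=np.arctan2(-d[0],d[1]))
print(onz(c,f([(40,187),(37,247),(343,213),(332,345)]),.075).round(4))
y=np.array([-np.sin(yaw),np.cos(yaw)]);x=np.array([y[1],-y[0]])
o=P[:,:2].mean(0)+x*.052+y*.006;print('origin',o)
# scene check: pin, tall cap triangulation
g=lambda l:np.array(l)/3.5+[235,140]
s=cs['scene']
print('cap',two(c,f([(551,88)])[0],s,g([(228,62)])[0]))
pin=np.r_[o+x*-.002+y*-.008,.055];print('pin',pin,'proj',(proj(s,pin)-[235,140])*3.5)
R=down(np.pi/2+yaw)@Ro.from_euler('x',20,degrees=True).as_matrix();print(R.round(2))
mv([.42,-.08,.2],R)
E
```

```text
[[ 0.4284  0.1106  0.008 ]
 [ 0.4088 -0.1306  0.008 ]]
0.24200883190136913 -0.0811474203614285
[[ 0.5191  0.098   0.075 ]
 [ 0.4769  0.0979  0.075 ]
 [ 0.5053 -0.1147  0.075 ]
 [ 0.4143 -0.1095  0.075 ]]
origin [ 0.47092471 -0.00825986]
cap (array([ 0.58884979, -0.25383038,  0.11173009]), np.float64(0.0007637409094780579))
pin [ 0.46828282 -0.01607141  0.055     ] proj [[232.04965351 366.76698548]]
[[ 0.08  0.94 -0.34]
 [ 1.   -0.08  0.03]
 [ 0.   -0.34 -0.94]]
dp [  9.087 -11.238   1.204] twist [ 2.22  -1.413 -7.962]
```

```bash
python3 - <<'E'
from h import *
R=down(np.pi/2-.081)@Ro.from_euler('x',-25,degrees=True).as_matrix();print(R.round(2))
mv([.42,-.08,.2],R)
E
```

```text
[[ 0.08  0.9   0.42]
 [ 1.   -0.07 -0.03]
 [ 0.    0.42 -0.91]]
dp [  9.087 -11.238   1.204] twist [-2.797  1.746 -7.919]
```

jog_arm(
  dp=[
    [3,-3.8,0.2],
    [6,-7.5,0.5],
    [9.09,-11.24,1.2],
    [9.09,-11.24,1.2],
    [9.09,-11.24,1.2],
    [9.09,-11.24,1.2],
    [9.09,-11.24,1.2],
    [9.09,-11.24,1.2],
    [9.09,-11.24,1.2],
    [9.09,-11.24,1.2],
    [9.09,-11.24,1.2],
    [9.09,-11.24,1.2],
    [9.09,-11.24,1.2],
    [9.09,-11.24,1.2],
  ],
  twist=[
    [-0.7,0.4,-2],
    [-1.4,0.9,-4],
    [-2.8,1.75,-7.92],
    [-2.8,1.75,-7.92],
    [-2.8,1.75,-7.92],
    [-2.8,1.75,-7.92],
    [-2.8,1.75,-7.92],
    [-2.8,1.75,-7.92],
    [-2.8,1.75,-7.92],
    [-2.8,1.75,-7.92],
    [-2.8,1.75,-7.92],
    [-2.8,1.75,-7.92],
    [-2.8,1.75,-7.92],
    [-2.8,1.75,-7.92],
  ],
  jaw=[85,85,85,85,85,85,85,85,85,85,85,85,85,85],
)

```text
clock: 1.9
ee_pos: [0.4201, -0.0814, 0.2004]
tool_rot: [2.051, 1.889, 0.418]
force: [-0.2, 0.3, -0.4]
finger_gap: 0.085
grasp_force: 0.0
```

```bash
python3 - <<'E'
from h import *
import pickle
c=cam('wrist');pickle.dump(c,open('w1.pkl','wb'));save(c,'w1')
yaw=-.081;o=np.array([.4709,-.0083,0]);Rz=Ro.from_euler('z',yaw).as_matrix()
F=lambda q:o+np.array(q)@Rz.T
print(bot.state()['ee_pos'],bot.state()['clock'])
for n,q in dict(pin=(-.002,-.008,.055),jaw1=(-.046,-.104,.075),jaw2=(.046,-.104,.075),end=(-.0,.092,.075),corner=(-.052,-.127,.008),corner2=(-.052,.115,.008),slv=(.005,.022,.070)).items(): print(n,proj(c,F(q)).round(1))
E
```

```text
[ 0.42008324 -0.08128199  0.20036984] 1.95
pin [[292.1 109.3]]
jaw1 [[254.8 227.1]]
jaw2 [[347.9 210.9]]
end [[301.1 -29.7]]
corner [[235.4 224.5]]
corner2 [[213.6 -41.3]]
slv [[305.7  71.8]]
```

View pics/w1.png

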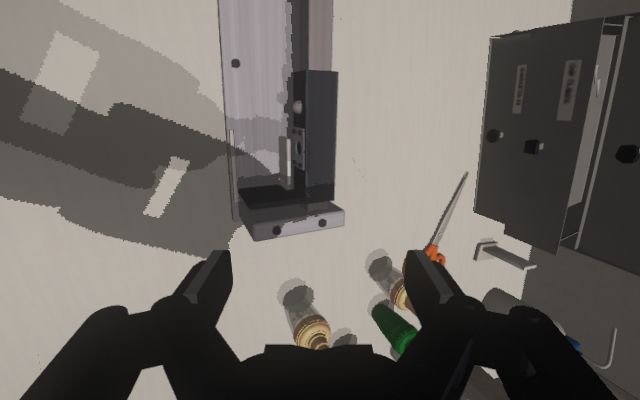

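The wrist view shows the pin at (297,107), the second-hole plate around (299,148), and the sleeve edge at (306,71), which matches the prediction. I'll zoom in to fix the hole position.

```bash
python3 - <<'E'
import cv2
a=cv2.imread('pics/w1.png')[60:250,220:360]
cv2.imwrite('pics/w1z.png',cv2.resize(a,None,fx=3.15,fy=3.15,interpolation=cv2.INTER_CUBIC))
b=cv2.imread('pics/w1.png')[92:167,280:345]
cv2.imwrite('pics/w1y.png',cv2.resize(b,None,fx=8,fy=8,interpolation=cv2.INTER_CUBIC))
E
```

```text
(no output)
```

View pics/w1z.png

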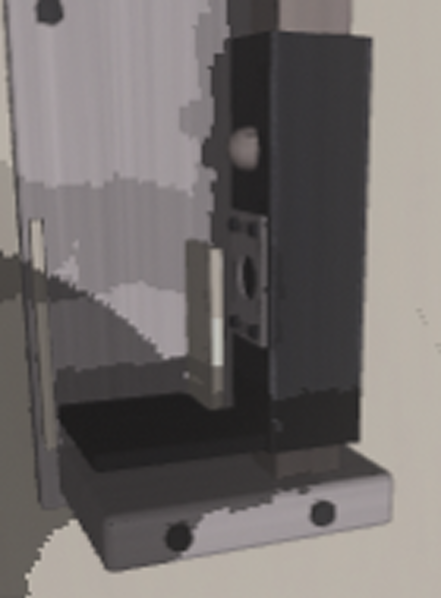

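View pics/w1y.png

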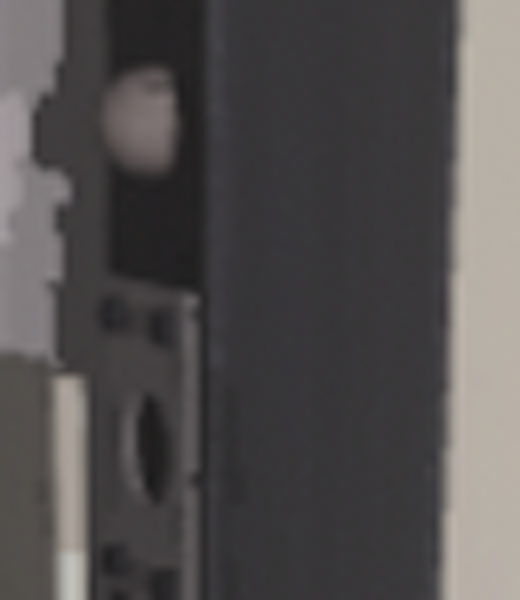

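```bash
python3 - <<'E'
from h import *
import pickle
c=pickle.load(open('w1.pkl','rb'))
yaw=-.081;o=np.array([.4709,-.0083,0]);Rz=Ro.from_euler('z',yaw).as_matrix()
def onx(uv,x):
    a,d=ray(c,uv);a=Rz.T@(a-o);d=d@Rz;return a+d*((x-a[0])/d[:,0])[:,None]
y=lambda l:np.array(l)/8+[280,92]
z=lambda l:np.array(l)/3.15+[220,60]
print('pin base',onx(y([(160,122),(172,122)]),.005)*1e3,'tip',onx(y([(120,122)]),-.002)*1e3)
print('hole',onx(y([(148,448),(148,392),(150,505)]),.004)*1e3)
print('plate corners',onx(y([(100,275),(195,295)]),.004)*1e3, onx(z([(230,335),(268,347)]),.004)*1e3)
def onzf(uv,h): return (onz(c,uv,h)-o)@Rz*1e3
print('sleeve top corners',onzf(z([(271,33),(372,38),(274,440)]),.070))
print('jaw top y-122',onzf(z([(105,570),(391,523)]),.075),'y-104',onzf(z([(392,482)]),.075))
print('jaw screw',onzf(z([(179,538),(322,513)]),.075))
print('lip',onzf(z([(32,220),(52,447)]),.013), 'backplate top',onzf(z([(222,250),(222,405)]),.043))
print('fence', onzf(z([(57,408),(97,470)]),.068))
E
```

```text
pin base [[ 5.         -6.33367152 56.18164636]
 [ 5.         -6.23900601 59.70254774]] tip [[-2.         -6.07633278 62.22263724]]
hole [[  4.         -42.70513553  53.30799337]
 [  4.         -36.23139141  53.63559258]
 [  4.         -49.29292014  53.60462069]]
plate corners [[  4.         -24.28149689  38.76358874]
 [  4.         -24.02229419  68.04835408]] [[  4.         -63.16977939  37.50231011]
 [  4.         -60.42071779  68.4681104 ]]
sleeve top corners [[  5.27725028  23.04502054  70.        ]
 [ 34.98457106  22.79748322  70.        ]
 [  4.88279907 -88.0392377   70.        ]]
jaw top y-122 [[ -48.166539   -116.70638079   75.        ]
 [  42.28548506 -119.41273105   75.        ]] y-104 [[  42.20644578 -105.59549148   75.        ]]
jaw screw [[ -26.66425207 -111.19846441   75.        ]
 [  18.18045514 -111.63872763   75.        ]]
lip [[ -49.82930052  -27.41885647   13.        ]
 [ -49.60777125 -100.24265328   13.        ]] backplate top [[  0.10173774 -35.79076974  43.        ]
 [ -1.26899235 -83.9263923   43.        ]]
fence [[-56.22780577 -70.96610228  68.        ]
 [-46.88671756 -89.88803864  68.        ]]
```

The second hole sits about 36.5 mm from the pin, and the fixture pose checks out within about 1 mm. Next is moving above the sleeve grip.

```bash
python3 - <<'E'
from h import *
yaw=-.081;o=np.array([.4709,-.0078,0]);Rz=Ro.from_euler('z',yaw).as_matrix()
p=o+Rz@[.020,-.008,.0];print(p)
mv(p+[0,0,.15],down(np.pi/2+yaw))
E
```

```text
[ 0.49018713 -0.017392    0.        ]
dp [1.738 0.931 1.822] twist [ 3.133  0.014 -0.009]
```

jog_arm(
  dp=[
    [0.6,0.3,0.6],
    [1.2,0.6,1.2],
    [1.738,0.931,1.822],
    [1.738,0.931,1.822],
    [1.738,0.931,1.822],
    [1.738,0.931,1.822],
  ],
  twist=[
    [1,0,0],
    [2,0,0],
    [3.133,0.014,-0.009],
    [3.133,0.014,-0.009],
    [3.133,0.014,-0.009],
    [3.133,0.014,-0.009],
  ],
  jaw=[85,85,85,85,85,85],
)

```text
clock: 2.7
ee_pos: [0.4899, -0.017, 0.1513]
tool_rot: [2.307, 2.129, 0.003]
force: [-0.4, -0.3, -0.3]
finger_gap: 0.0851
grasp_force: 0.0
```

```bash
python3 - <<'E'
from h import *
yaw=-.081;o=np.array([.4709,-.0078,0]);Rz=Ro.from_euler('z',yaw).as_matrix()
p=o+Rz@[.020,-.008,.0];mv(p+[0,0,.055],down(np.pi/2+yaw))
E
```

```text
dp [-8.000e-03  2.000e-03  2.407e+00] twist [0.021 0.003 0.005]
```

jog_arm(
  dp=[
    [0,0,0.8],
    [0,0,1.6],
    [0,0,2.2],
    [-0.01,0,2.4],
    [-0.01,0,2.4],
    [-0.01,0,2.4],
  ],
  twist=[
    [0,0,0],
    [0,0,0],
    [0,0,0],
    [0,0,0],
    [0,0,0],
    [0,0,0],
  ],
  jaw=[85,85,85,85,80,70],
  force=25,
)

```text
clock: 3.45
ee_pos: [0.4911, -0.0172, 0.0556]
tool_rot: [2.306, 2.13, 0.003]
force: [0.4, -0.9, 0.6]
finger_gap: 0.07
grasp_force: 0.0
```

jog_arm(
  dp=[
    [0,0,0],
    [0,0,0],
    [0,0,0],
    [0,0,0],
    [0,0,0],
    [0,0,0],
    [0,0,0],
    [0,0,0],
    [0,0,0],
    [0,0,0],
  ],
  twist=[
    [0,0,0],
    [0,0,0],
    [0,0,0],
    [0,0,0],
    [0,0,0],
    [0,0,0],
    [0,0,0],
    [0,0,0],
    [0,0,0],
    [0,0,0],
  ],
  jaw=[60,50,44,40,36,33,30,28,28,28],
  force=25,
)

```text
clock: 4.7
ee_pos: [0.4898, -0.0167, 0.0538]
tool_rot: [-2.307, -2.131, 0.0]
force: [-3.6, 0.9, 1.7]
finger_gap: 0.0299
grasp_force: 25.5
```

The pads are flat at 29.9 mm, so the pin is flush. Now pushing slowly along +y.

jog_arm(
  dp=[
    [0.006,0,0],
    [0.012,0,0],
    [0.018,0,0],
    [0.024,0,0],
    [0.03,0,0],
    [0.036,0,0],
  ],
  twist=[
    [0,0,0],
    [0,0,0],
    [0,0,0],
    [0,0,0],
    [0,0,0],
    [0,0,0],
  ],
  jaw=[28,28,28,28,28,28],
)

```text
clock: 5.45
ee_pos: [0.49, -0.0154, 0.0539]
tool_rot: [-2.307, -2.131, 0.001]
force: [-4.8, -1.4, 0.3]
finger_gap: 0.0299
grasp_force: 25.9
```

jog_arm(
  dp=[
    [0.006,0,0],
    [0.012,0,0],
    [0.018,0,0],
    [0.024,0,0],
  ],
  twist=[
    [0,0,0],
    [0,0,0],
    [0,0,0],
    [0,0,0],
  ],
  jaw=[28,28,28,28],
)

```text
clock: 5.95
ee_pos: [0.4901, -0.0144, 0.0538]
tool_rot: [-2.307, -2.131, 0.001]
force: [-5.5, -0.5, 1.0]
finger_gap: 0.0296
grasp_force: 25.9
```

jog_arm(
  dp=[
    [0.01,-0.01,0],
    [0.02,-0.02,0],
    [0.03,-0.02,0],
    [0.04,-0.02,0],
    [0.05,-0.02,0],
  ],
  twist=[
    [0,0,0],
    [0,0,0],
    [0,0,0],
    [0,0,0],
    [0,0,0],
  ],
  jaw=[28,28,28,28,28],
)

```text
clock: 6.58
ee_pos: [0.4902, -0.0128, 0.0539]
tool_rot: [2.306, 2.131, 0.001]
force: [1.6, -5.9, -6.5]
finger_gap: 0.03
grasp_force: 25.4
```

```bash
python3 - <<'E'
from h import *
c=cam('wrist');s=bot.state();print(s['ee_pos'],s['force'],s['wrist_torque'],s['finger_gap'])
save(c,'w2')
sc=cam('scene');a=cv2.resize(sc['color'][200:300,240:360],None,fx=4,fy=4,interpolation=cv2.INTER_CUBIC)
b=cv2.resize(c['color'][100:400,220:420],None,fx=4/3,fy=4/3)
cv2.imwrite('pics/e.png',np.hstack([a,b])[:,:,::-1])
E
```

```text
[ 0.49017111 -0.01281182  0.05390251] [ 0.95933986 -5.1268032  -6.14228844] [-0.79278424  0.0429076  -0.44811255] 0.029897246884370895
```

View pics/e.png

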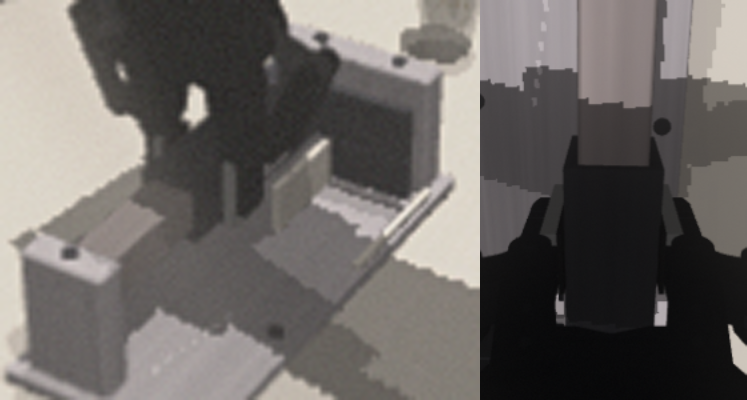

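The left view (scene) shows the pads on the sleeve. In the right view (wrist) the sleeve's end edge is at row about 224 between columns 294 and 355.

```bash
cat >> h.py <<'E'
yaw=-.081;o=np.array([.4709,-.0078,0]);Rz=Ro.from_euler('z',yaw).as_matrix()
def sleeve_end(c):
    # brightness edge along column lines on the bar (z ~ .070 edge)
    g=cv2.cvtColor(c['color'],cv2.COLOR_RGB2GRAY).astype(float);r=[]
    for u in(310,318,326,334):
        col=g[150:260,u-2:u+3].mean(1);k=np.argmin(col[3:]-col[:-3])+150+1.5;r.append((onz(c,[(u,k)],.070)[0]-o)@Rz)
    return np.array(r)
E
python3 - <<'E'
from h import *
c=cam('wrist');print((sleeve_end(c)*1e3).round(1));s=bot.state();print('tool',(s['ee_pos']-o)@Rz*1e3,s['force'])
E
```

```text
[[16.7 47.  70. ]
 [19.6 47.4 70. ]
 [22.6 47.4 70. ]
 [25.6 45.9 70. ]]
tool [19.58416822 -3.40633561 53.88695385] [ 1.37825698 -5.04180672 -6.65944079]
```

```bash
sed -i 's/g\[150:260/g[200:260/; s/+150+1.5/+200+1.5/' h.py
python3 - <<'E'
from h import *
c=cam('wrist');print((sleeve_end(c)*1e3).round(1))
E
```

```text
[[16.6 28.5 70. ]
 [19.7 28.5 70. ]
 [22.8 28.1 70. ]
 [25.9 28.1 70. ]]
```

jog_arm(
  dp=[
    [0,0,0.0],
    [0,0,0],
  ],
  twist=[
    [0,0,0],
    [0,0,0],
  ],
  jaw=[28,28],
)

```text
clock: 7.02
ee_pos: [0.4902, -0.0128, 0.0539]
tool_rot: [2.306, 2.131, 0.001]
force: [1.8, -4.9, -6.5]
finger_gap: 0.0299
grasp_force: 25.3
```

jog_arm(
  dp=[
    [0.008,0,0],
    [0.016,0,0],
  ],
  twist=[
    [0,0,0],
    [0,0,0],
  ],
  jaw=[28,28],
)

```text
clock: 7.28
ee_pos: [0.4902, -0.0122, 0.0539]
tool_rot: [2.306, 2.131, 0.001]
force: [2.2, -4.1, -6.5]
finger_gap: 0.0299
grasp_force: 25.4
```

jog_arm(
  dp=[
    [0.02,0,0],
    [0.04,0,0],
    [0.06,0,0],
    [0.08,0,0],
    [0.1,0,0],
    [0.12,0,0],
  ],
  twist=[
    [0,0,0],
    [0,0,0],
    [0,0,0],
    [0,0,0],
    [0,0,0],
    [0,0,0],
  ],
  jaw=[28,28,28,28,28,28],
)

```text
clock: 8.02
ee_pos: [0.4907, -0.0066, 0.0539]
tool_rot: [2.307, 2.131, 0.003]
force: [6.0, -2.0, -9.7]
finger_gap: 0.0297
grasp_force: 25.7
```

jog_arm(
  dp=[
    [0.025,0.005,0.01],
    [0.05,0.01,0.01],
    [0.075,0.012,0.01],
    [0.1,0.014,0.01],
    [0.125,0.015,0.01],
    [0.15,0.015,0.01],
  ],
  twist=[
    [0,0,0],
    [0,0,0],
    [0,0,0],
    [0,0,0],
    [0,0,0],
    [0,0,0],
  ],
  jaw=[28,28,28,28,28,28],
)

```text
clock: 8.78
ee_pos: [0.4914, -0.001, 0.0538]
tool_rot: [2.308, 2.132, 0.0]
force: [1.2, -1.0, -1.7]
finger_gap: 0.0297
grasp_force: 26.6
```

jog_arm(
  dp=[
    [0.025,0.002,0],
    [0.05,0.004,0],
    [0.075,0.006,0],
    [0.1,0.008,0],
    [0.125,0.01,0],
    [0.15,0.012,0],
    [0.175,0.014,0],
    [0.2,0.016,0],
  ],
  twist=[
    [0,0,0],
    [0,0,0],
    [0,0,0],
    [0,0,0],
    [0,0,0],
    [0,0,0],
    [0,0,0],
    [0,0,0],
  ],
  jaw=[28,28,28,28,28,28,28,28],
)

```text
clock: 9.78
ee_pos: [0.4922, 0.0071, 0.0538]
tool_rot: [-2.307, -2.131, 0.001]
force: [-4.1, -1.1, 5.8]
finger_gap: 0.03
grasp_force: 27.7
```

jog_arm(
  dp=[
    [0.025,-0.004,0],
    [0.05,-0.006,0],
    [0.075,-0.006,0],
    [0.1,-0.006,0],
    [0.125,-0.006,0],
    [0.15,-0.006,0],
    [0.175,-0.006,0],
  ],
  twist=[
    [0,0,0],
    [0,0,0],
    [0,0,0],
    [0,0,0],
    [0,0,0],
    [0,0,0],
    [0,0,0],
  ],
  jaw=[28,28,28,28,28,28,28],
)

```text
clock: 10.65
ee_pos: [0.4929, 0.0142, 0.0538]
tool_rot: [-2.307, -2.132, -0.001]
force: [-1.6, 0.1, 4.8]
finger_gap: 0.0297
grasp_force: 27.3
```

```bash
python3 - <<'E'
from h import *
c=cam('wrist');save(c,'w3');print((sleeve_end(c)*1e3).round(1));s=bot.state();print('tool',(s['ee_pos']-o)@Rz*1e3,s['force'])
E
```

```text
[[17.2 55.6 70. ]
 [20.3 55.6 70. ]
 [23.4 55.2 70. ]
 [26.5 55.2 70. ]]
tool [20.15273532 23.83296749 53.78698337] [-2.90258769  0.74748884  6.5405213 ]
```

jog_arm(
  dp=[
    [0.02,0,0],
    [0.04,0,0],
    [0.06,0,0],
    [0.08,0,0],
    [0.088,0,0],
    [0.09,0,0],
  ],
  twist=[
    [0,0,0],
    [0,0,0],
    [0,0,0],
    [0,0,0],
    [0,0,0],
    [0,0,0],
  ],
  jaw=[28,28,28,28,28,28],
)

```text
clock: 11.45
ee_pos: [0.4933, 0.0182, 0.0538]
tool_rot: [-2.307, -2.131, -0.002]
force: [-0.7, 3.2, 4.4]
finger_gap: 0.0299
grasp_force: 27.0
```

jog_arm(
  dp=[
    [0.006,0,0],
    [0.012,0,0],
  ],
  twist=[
    [0,0,0],
    [0,0,0],
  ],
  jaw=[28,28],
)

```text
clock: 11.7
ee_pos: [0.4933, 0.0183, 0.0538]
tool_rot: [-2.308, -2.132, -0.001]
force: [-2.3, 0.9, 5.6]
finger_gap: 0.0297
grasp_force: 27.3
```

```bash
python3 - <<'E'
from h import *
s=bot.state();print('travel',((s['ee_pos']-o)@Rz*1e3)[1]+7.2,s['force'])
c=cam('scene');save(c,'s2');pin=o+Rz@[-.002,-.008,.055];p=proj(c,pin)[0];print(p)
u,v=int(p[0]),int(p[1]);a=cv2.resize(c['color'][v-25:v+25,u-35:u+35],None,fx=8,fy=8,interpolation=cv2.INTER_CUBIC);cv2.imwrite('pics/f.png',a[:,:,::-1])
E
```

```text
travel 35.056657893085756 [-2.2672367   0.88690044  5.55842424]
[301.20213861 244.91906439]
```

View pics/f.png

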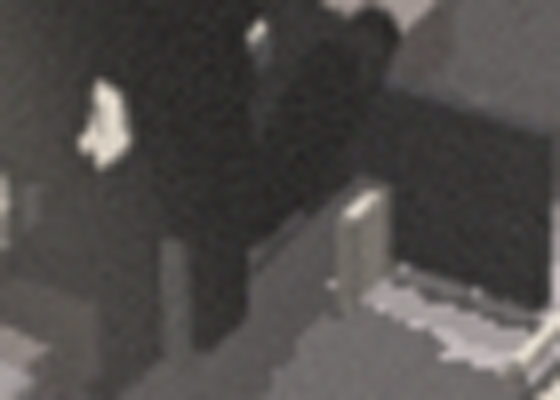

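The finger hides the pin here, so I'll go on by feel in small steps.

jog_arm(
  dp=[
    [0.006,0,0],
    [0.012,0,0],
  ],
  twist=[
    [0,0,0],
    [0,0,0],
  ],
  jaw=[28,28],
)

```text
clock: 12.0
ee_pos: [0.4934, 0.0185, 0.0538]
tool_rot: [2.307, 2.132, 0.0]
force: [-2.7, -1.1, 5.6]
finger_gap: 0.0296
grasp_force: 27.4
```

jog_arm(
  dp=[
    [0.006,0,0],
    [0.012,0,0],
  ],
  twist=[
    [0,0,0],
    [0,0,0],
  ],
  jaw=[28,28],
)

```text
clock: 12.25
ee_pos: [0.4934, 0.0187, 0.0538]
tool_rot: [2.307, 2.132, -0.0]
force: [-1.9, -1.3, 4.9]
finger_gap: 0.0293
grasp_force: 27.5
```

jog_arm(
  dp=[
    [0.006,0,0],
    [0.012,0,0],
  ],
  twist=[
    [0,0,0],
    [0,0,0],
  ],
  jaw=[28,28],
)

```text
clock: 12.5
ee_pos: [0.4934, 0.0191, 0.0538]
tool_rot: [2.307, 2.132, -0.0]
force: [-2.1, -0.7, 5.0]
finger_gap: 0.0299
grasp_force: 27.4
```

jog_arm(
  dp=[
    [0.006,0,0],
    [0.012,0,0],
  ],
  twist=[
    [0,0,0],
    [0,0,0],
  ],
  jaw=[28,28],
)

```text
clock: 12.75
ee_pos: [0.4935, 0.0196, 0.0538]
tool_rot: [2.307, 2.132, -0.0]
force: [-2.4, -0.9, 5.3]
finger_gap: 0.0298
grasp_force: 27.4
```

jog_arm(
  dp=[
    [0.006,0,0],
    [0.012,0,0],
  ],
  twist=[
    [0,0,0],
    [0,0,0],
  ],
  jaw=[28,28],
)

```text
clock: 13.0
ee_pos: [0.4935, 0.02, 0.0538]
tool_rot: [2.307, 2.132, -0.0]
force: [-2.5, -0.4, 5.1]
finger_gap: 0.0298
grasp_force: 27.4
```

jog_arm(
  dp=[
    [0.006,0,0],
    [0.012,0,0],
  ],
  twist=[
    [0,0,0],
    [0,0,0],
  ],
  jaw=[28,28],
)

```text
clock: 13.25
ee_pos: [0.4936, 0.0203, 0.0538]
tool_rot: [2.306, 2.132, -0.001]
force: [-2.7, -2.1, 5.3]
finger_gap: 0.0301
grasp_force: 27.5
```

jog_arm(
  dp=[
    [0.003,0,0],
    [0.006,0,0],
  ],
  twist=[
    [0,0,0],
    [0,0,0],
  ],
  jaw=[28,28],
)

```text
clock: 13.5
ee_pos: [0.4936, 0.0204, 0.0538]
tool_rot: [2.306, 2.131, -0.001]
force: [-1.8, -2.1, 4.5]
finger_gap: 0.03
grasp_force: 27.6
```

jog_arm(
  dp=[
    [0.004,0,0],
    [0.008,0,0],
  ],
  twist=[
    [0,0,0],
    [0,0,0],
  ],
  jaw=[28,28],
)

```text
clock: 13.75
ee_pos: [0.4936, 0.0205, 0.0538]
tool_rot: [2.306, 2.131, -0.002]
force: [-3.5, -3.3, 5.2]
finger_gap: 0.0302
grasp_force: 27.7
```

```bash
python3 - <<'E'
from h import *
c=cam('wrist');print((sleeve_end(c)*1e3).round(1));s=bot.state();print('tool',(s['ee_pos']-o)@Rz*1e3,s['force'],s['wrist_torque'])
E
```

```text
[[17.3 61.6 70. ]
 [20.4 62.1 70. ]
 [23.6 61.7 70. ]
 [26.7 61.7 70. ]]
tool [20.32044839 30.04482612 53.80575753] [-3.34807505 -3.58342422  5.47683226] [-0.45954147  0.49096093 -0.46517302]
```

The force is building at about 37.3 mm, where the vision estimate put the stop. I'll ease back to relieve it, then release, rise and look.

jog_arm(
  dp=[
    [-0.008,0,0],
    [-0.016,0,0],
    [-0.016,0,0],
    [-0.016,0,0],
  ],
  twist=[
    [0,0,0],
    [0,0,0],
    [0,0,0],
    [0,0,0],
  ],
  jaw=[28,28,28,28],
)

```text
clock: 14.3
ee_pos: [0.4935, 0.0204, 0.0538]
tool_rot: [2.307, 2.132, -0.0]
force: [-2.6, -1.2, 4.9]
finger_gap: 0.0296
grasp_force: 27.4
```

jog_arm(
  dp=[
    [0,0,0],
    [0,0,0],
    [0,0,0],
    [0,0,0],
    [0,0,0],
    [0,0,0],
    [0,0,-1],
    [0,0,-2.5],
    [-1,-1,-3.5],
    [-1.8,-1.6,-3.7],
    [-1.8,-1.6,-3.7],
    [-1.8,-1.6,-3.7],
    [-1.8,-1.6,-3.7],
  ],
  twist=[
    [0,0,0],
    [0,0,0],
    [0,0,0],
    [0,0,0],
    [0,0,0],
    [0,0,0],
    [0,0,0],
    [0,0,0],
    [-1,0,0],
    [-2,0,0],
    [-3,0,0],
    [-3,0,0],
    [-3,0,0],
  ],
  jaw=[34,42,55,70,85,85,85,85,85,85,85,85,85],
)

```text
clock: 15.92
ee_pos: [0.4243, -0.046, 0.2021]
tool_rot: [2.061, 1.905, 0.404]
force: [0.3, -0.4, -0.1]
finger_gap: 0.0851
grasp_force: 0.0
```

```bash
python3 - <<'E'
from h import *
import pickle
c=cam('wrist');save(c,'w4');pickle.dump(c,open('w4.pkl','wb'))
p=proj(c,o+Rz@[.005,-.008,.055])[0];print(p,proj(c,o+Rz@[-.002,-.008,.055])[0])
u,v=int(p[0]),int(p[1]);a=cv2.resize(c['color'][v-40:v+40,u-40:u+40],None,fx=7,fy=7,interpolation=cv2.INTER_CUBIC);cv2.imwrite('pics/g.png',a[:,:,::-1]);print(u,v,bot.state()['clock'],bot.state()['force'])
E
```

```text
[301.45320142 148.87029242] [294.30241059 149.34674448]
301 148 15.975 [ 0.18901427 -0.73157994 -0.54441996]
```

View pics/g.png

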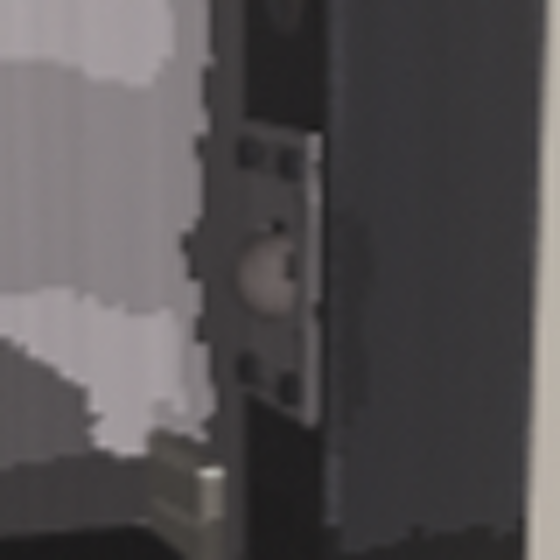

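The pin's dome is out in the second-hole plate, tip at crop (238,275) and base near (295,270), so step 1 is done. Next I'll put the wrist camera over the bottle to measure it.

```bash
python3 - <<'E'
from h import *
mv([.5825,-.333,.21],down(np.pi/2+yaw))
E
```

```text
dp [-6.846  4.189  1.646] twist [ 2.993 -0.004  0.019]
```

jog_arm(
  dp=[
    [-1.1,0.8,0],
    [-2.3,1.6,0.3],
    [-3.4,2.4,0.6],
    [-4.5,3.2,1],
    [-5.7,4,1.4],
    [-6.846,4.189,1.646],
    [-6.846,4.189,1.646],
    [-6.846,4.189,1.646],
    [-6.846,4.189,1.646],
    [-6.846,4.189,1.646],
  ],
  twist=[
    [0.5,0,0],
    [1,0,0],
    [1.5,0,0],
    [2,0,0],
    [2.5,0,0],
    [2.99,0,0.02],
    [2.99,0,0.02],
    [2.99,0,0.02],
    [2.99,0,0.02],
    [2.99,0,0.02],
  ],
  jaw=[85,85,85,85,85,85,85,85,85,85],
)

```text
clock: 17.23
ee_pos: [0.5816, -0.332, 0.2104]
tool_rot: [2.308, 2.129, 0.002]
force: [-0.2, -0.9, -0.4]
finger_gap: 0.0849
grasp_force: 0.0
```

```bash
python3 - <<'E'
from h import *
import pickle
c=cam('wrist');save(c,'w5');pickle.dump(c,open('w5.pkl','wb'));print(bot.state()['ee_pos'],'cam',-c['R'].T@c['t'])
hsv=cv2.cvtColor(c['color'],cv2.COLOR_RGB2HSV)
pc=proj(c,[.5888,-.2538,.114])[0].astype(int);print(pc,hsv[pc[1],pc[0]],[hsv[pc[1]+k,pc[0]].tolist() for k in(-30,-20,-10,10,20,30)])
m=cv2.inRange(hsv,(8,75,70),(28,255,255));m=cv2.morphologyEx(m,cv2.MORPH_OPEN,np.ones((3,3)))
n,l,st,ce=cv2.connectedComponentsWithStats(m)
for i in range(1,n):
    if st[i,4]>100: print(st[i],ce[i].round(1),onz(c,[ce[i]],.114).round(4),onz(c,[ce[i]],.075).round(4))
E
```

```text
[ 0.58153204 -0.3322382   0.21041623] cam [ 0.58783818 -0.25363334  0.33544132]
[318  98] [ 17 103  72] [[17, 27, 134], [16, 109, 145], [17, 96, 72], [17, 103, 72], [16, 100, 64], [15, 25, 62]]
[ 301   73   47   42 1357] [323.9  92.4] [[ 0.5926 -0.2503  0.114 ]] [[ 0.5934 -0.2497  0.075 ]]
[ 369   79   80   76 2448] [410.4 112.5] [[ 0.6529 -0.2685  0.114 ]] [[ 0.6643 -0.2711  0.075 ]]
[ 144   89   51   49 1417] [168.5 114.7] [[ 0.4806 -0.256   0.114 ]] [[ 0.4617 -0.2564  0.075 ]]
[ 241  208   43   41 1276] [262.1 227.3] [[ 0.536  -0.3481  0.114 ]] [[ 0.5268 -0.3648  0.075 ]]
[373 302  18  18 160] [380.3 310.7] [[ 0.6289 -0.4361  0.114 ]] [[ 0.6362 -0.4683  0.075 ]]
[  0 349  15  27 227] [  7.1 361.4] [[ 0.258  -0.4746  0.114 ]] [[ 0.1999 -0.5136  0.075 ]]
```

```bash
python3 - <<'E'
from h import *
import pickle
c=pickle.load(open('w5.pkl','rb'))
hsv=cv2.cvtColor(c['color'],cv2.COLOR_RGB2HSV)
for lo in((8,60,40),(8,75,40),(8,85,40)):
    m=cv2.inRange(hsv,lo,(28,255,255));m=cv2.morphologyEx(m,cv2.MORPH_OPEN,np.ones((3,3)))
    n,l,st,ce=cv2.connectedComponentsWithStats(m);i=l[92,323]
    (u,v),r=cv2.minEnclosingCircle(np.argwhere(l==i)[:,::-1].astype(np.float32))
    print(st[i],ce[i].round(1),u,v,r,onz(c,[(u,v)],.075).round(4),onz(c,[ce[i]],.075).round(4))
m=m[60:130:3,290:360:2];print('\n'.join(''.join('#' if q else '.' for q in r) for r in m))
s=bot.state()
E
```

```text
[ 299   73   49   50 1954] [322.7  97.4] 322.5 97.37754821777344 25.229351043701172 [[ 0.5919 -0.2535  0.075 ]] [[ 0.5921 -0.2535  0.075 ]]
[ 299   73   49   50 1914] [322.6  97.4] 322.3542175292969 97.39498138427734 25.039873123168945 [[ 0.5918 -0.2535  0.075 ]] [[ 0.592  -0.2535  0.075 ]]
[ 299   73   48   50 1889] [322.6  97.4] 322.99957275390625 97.40808868408203 24.915128707885742 [[ 0.5923 -0.2535  0.075 ]] [[ 0.592  -0.2535  0.075 ]]
...................................
...................................
...................................
...................................
...................................
............##########.............
.........###############...........
........##################.........
......#####################........
......######################.......
.....#######################.......
.....########################......
.....########################......
.....########################......
.....#######################.......
.....#######################.......
......######################.......
.......####################........
........##################.........
.........###############...........
............##########.............
...................................
...................................
...................................
```

```bash
python3 - <<'E'
from h import *
mv([.591,-.2535,.100],down(np.pi/2+yaw))
E
```

```text
dp [1.981 0.071 2.761] twist [ 0.016 -0.001  0.001]
```

jog_arm(
  dp=[
    [1,0.03,0],
    [1.98,0.07,0],
    [1.98,0.07,0.5],
    [1.98,0.07,1.3],
    [1.98,0.07,2.1],
    [1.98,0.07,2.6],
    [1.98,0.07,2.76],
    [1.98,0.07,2.76],
    [1.98,0.07,2.76],
  ],
  twist=[
    [0,0,0],
    [0,0,0],
    [0,0,0],
    [0,0,0],
    [0,0,0],
    [0,0,0],
    [0,0,0],
    [0,0,0],
    [0,0,0],
  ],
  jaw=[85,85,85,85,85,85,85,75,65],
  force=30,
)

```text
clock: 18.4
ee_pos: [0.5918, -0.255, 0.1008]
tool_rot: [2.308, 2.127, 0.003]
force: [0.4, -1.0, 0.5]
finger_gap: 0.0651
grasp_force: 0.0
```

jog_arm(
  dp=[
    [0,0,0],
    [0,0,0],
    [0,0,0],
    [0,0,0],
    [0,0,0],
    [0,0,0],
    [0,0,0],
    [0,0,0],
    [0,0,0],
    [0,0,0],
    [0,0,0],
  ],
  twist=[
    [0,0,0],
    [0,0,0],
    [0,0,0],
    [0,0,0],
    [0,0,0],
    [0,0,0],
    [0,0,0],
    [0,0,0],
    [0,0,0],
    [0,0,0],
    [0,0,0],
  ],
  jaw=[55,45,40,36,32,29,26,23,22,22,22],
  force=30,
)

```text
clock: 19.77
ee_pos: [0.591, -0.2544, 0.0993]
tool_rot: [2.31, 2.128, 0.002]
force: [0.9, 0.1, 0.3]
finger_gap: 0.0236
grasp_force: 29.4
```

The bottle is gripped at 23.6 mm. Lifting it and carrying it over the nest.

```bash
python3 - <<'E'
from h import *
o[1]=-.0069
t=o+Rz@[-.023,-.0807-.0009,0];print(t)
mv(t+[0,0,.225],down(np.pi/2+yaw))
E
```

```text
[ 0.44137304 -0.08637149  0.        ]
dp [ 3.883 -4.067 -3.147] twist [ 0.012 -0.004 -0.006]
```

jog_arm(
  dp=[
    [0,0,-0.3],
    [0,0,-1],
    [0,0,-2],
    [0,0,-3],
    [0.4,-0.4,-3.15],
    [1.0,-1.0,-3.15],
    [1.6,-1.7,-3.15],
    [2.2,-2.3,-3.15],
    [2.8,-2.9,-3.15],
    [3.3,-3.5,-3.15],
    [3.7,-3.9,-3.15],
    [3.883,-4.067,-3.147],
    [3.883,-4.067,-3.147],
    [3.883,-4.067,-3.147],
    [3.883,-4.067,-3.147],
  ],
  twist=[
    [0,0,0],
    [0,0,0],
    [0,0,0],
    [0,0,0],
    [0,0,0],
    [0,0,0],
    [0,0,0],
    [0,0,0],
    [0,0,0],
    [0,0,0],
    [0,0,0],
    [0,0,0],
    [0,0,0],
    [0,0,0],
    [0,0,0],
  ],
  jaw=[22,22,22,22,22,22,22,22,22,22,22,22,22,22,22],
)

```text
clock: 21.65
ee_pos: [0.4417, -0.0869, 0.225]
tool_rot: [2.311, 2.128, 0.002]
force: [-0.5, -0.5, -0.7]
finger_gap: 0.0235
grasp_force: 29.5
```

```bash
python3 - <<'E'
from h import *
o[1]=-.0069
import pickle
s=bot.state();print(s['ee_pos'],s['force'],s['finger_gap'])
t=o+Rz@[-.023,-.0807-.0009,0]
mv(t+[0,0,.1073],down(np.pi/2+yaw))
c=cam('scene');save(c,'s3')
# tan blob in scene: cap+collar axis tilt and position
hsv=cv2.cvtColor(c['color'],cv2.COLOR_RGB2HSV)
m=cv2.morphologyEx(cv2.inRange(hsv,(8,60,60),(28,255,255)),cv2.MORPH_OPEN,np.ones((3,3)))
n,l,st,ce=cv2.connectedComponentsWithStats(m)
p0=s['ee_pos']-[0,0,.0993]+Rz@[0,.0009,0]
print('predicted collar',proj(c,p0+[0,0,.070]),'cap',proj(c,p0+[0,0,.114]))
for i in range(1,n):
    if st[i,4]>60 and abs(ce[i]-proj(c,p0+[0,0,.08])[0]).max()<40: print(st[i],ce[i].round(1))
E
```

```text
[ 0.44168716 -0.08686131  0.2250119 ] [-0.47363795 -0.5010675  -0.72382816] 0.023491721438621566
dp [ 0.01  -0.013  2.943] twist [ 0.009 -0.004 -0.01 ]
predicted collar [[330.37976022 165.39340647]] cap [[330.78074593 143.28543478]]
[321 142  33  34 579] [334.1 161.2]
[344 172  18  22 261] [352.8 184.2]
```

jog_arm(
  dp=[
    [0.01,-0.01,0.5],
    [0.01,-0.01,1.0],
    [0.01,-0.01,1.2],
    [0.01,-0.01,1.35],
    [0.01,-0.01,1.5],
    [0.01,-0.01,1.6],
  ],
  twist=[
    [0,0,0],
    [0,0,0],
    [0,0,0],
    [0,0,0],
    [0,0,0],
    [0,0,0],
  ],
  jaw=[22,22,22,22,22,22],
)

```text
clock: 22.45
ee_pos: [0.4412, -0.086, 0.161]
tool_rot: [2.31, 2.128, 0.003]
force: [-0.4, -0.2, 0.1]
finger_gap: 0.0238
grasp_force: 29.6
```

Bottom of the bottle is below the jaw and fence tops with no contact, so I'm lowering further.

jog_arm(
  dp=[
    [0,0,0.15],
    [0,0,0.3],
    [0,0,0.45],
    [0,0,0.6],
    [0,0,0.75],
    [0,0,0.9],
    [0,0,1.0],
    [0,0,1.1],
  ],
  twist=[
    [0,0,0],
    [0,0,0],
    [0,0,0],
    [0,0,0],
    [0,0,0],
    [0,0,0],
    [0,0,0],
    [0,0,0],
  ],
  jaw=[22,22,22,22,22,22,22,22],
)

```text
clock: 23.45
ee_pos: [0.4411, -0.0859, 0.1167]
tool_rot: [2.31, 2.128, 0.002]
force: [0.0, -0.0, -0.1]
finger_gap: 0.0236
grasp_force: 29.6
```

jog_arm(
  dp=[
    [0,0,0.04],
    [0,0,0.08],
    [0,0,0.12],
    [0,0,0.15],
    [0,0,0.17],
    [0,0,0.19],
    [0,0,0.2],
  ],
  twist=[
    [0,0,0],
    [0,0,0],
    [0,0,0],
    [0,0,0],
    [0,0,0],
    [0,0,0],
    [0,0,0],
  ],
  jaw=[22,22,22,22,22,22,22],
)

```text
clock: 24.32
ee_pos: [0.4411, -0.0858, 0.1089]
tool_rot: [2.31, 2.128, 0.002]
force: [0.3, 0.9, -0.8]
finger_gap: 0.0236
grasp_force: 29.6
```

jog_arm(
  dp=[
    [0,0,0.01],
    [0,0,0.02],
    [0,0,0.02],
  ],
  twist=[
    [0,0,0],
    [0,0,0],
    [0,0,0],
  ],
  jaw=[22,22,22],
)

```text
clock: 24.7
ee_pos: [0.4411, -0.0858, 0.1082]
tool_rot: [2.31, 2.128, 0.002]
force: [0.4, -0.2, -1.8]
finger_gap: 0.0238
grasp_force: 29.6
```

jog_arm(
  dp=[
    [0,0,0.008],
    [0,0,0.016],
    [0,0,0.016],
  ],
  twist=[
    [0,0,0],
    [0,0,0],
    [0,0,0],
  ],
  jaw=[22,22,22],
)

```text
clock: 25.08
ee_pos: [0.4411, -0.0858, 0.1075]
tool_rot: [2.31, 2.128, 0.002]
force: [0.0, 0.4, -0.6]
finger_gap: 0.0235
grasp_force: 29.6
```

jog_arm(
  dp=[
    [0,0,0.006],
    [0,0,0.012],
    [0,0,0.012],
  ],
  twist=[
    [0,0,0],
    [0,0,0],
    [0,0,0],
  ],
  jaw=[22,22,22],
)

```text
clock: 25.45
ee_pos: [0.4412, -0.0859, 0.1072]
tool_rot: [2.31, 2.128, 0.002]
force: [-0.2, -0.5, 1.1]
finger_gap: 0.0233
grasp_force: 29.6
```

jog_arm(
  dp=[
    [0,0,0.005],
    [0,0,0.01],
    [0,0,0.01],
  ],
  twist=[
    [0,0,0],
    [0,0,0],
    [0,0,0],
  ],
  jaw=[22,22,22],
)

```text
clock: 25.82
ee_pos: [0.4413, -0.086, 0.1072]
tool_rot: [2.31, 2.128, 0.002]
force: [-1.0, 0.2, 5.2]
finger_gap: 0.0238
grasp_force: 30.0
```

It's seated, with 5 N upward and no further descent. Releasing and retreating.

jog_arm(
  dp=[
    [0,0,0],
    [0,0,0],
    [0,0,0],
    [0,0,0],
    [0,0,0],
    [0,0,0],
    [0,0,0],
    [0,0,-0.5],
    [0,0,-1.5],
    [0,0,-2.5],
    [-1,0,-3.5],
    [-2,0,-3.5],
    [-2,0,-3.5],
    [-2,0,-3.5],
  ],
  twist=[
    [0,0,0],
    [0,0,0],
    [0,0,0],
    [0,0,0],
    [0,0,0],
    [0,0,0],
    [0,0,0],
    [0,0,0],
    [0,0,0],
    [0,0,0],
    [0,0,0],
    [0,0,0],
    [0,0,0],
    [0,0,0],
  ],
  jaw=[25,30,36,44,54,64,70,70,70,70,70,70,70,70],
)

```text
clock: 27.58
ee_pos: [0.434, -0.1652, 0.246]
tool_rot: [-2.31, -2.128, -0.002]
force: [-0.8, 0.0, 0.2]
finger_gap: 0.0699
grasp_force: 0.0
```

```bash
python3 - <<'E'
from h import *
o[1]=-.0069
s=bot.state();print(s['clock'],s['force'],s['ee_pos'])
for n in('wrist','scene','top'):
    c=cam(n);save(c,'z'+n)
    hsv=cv2.cvtColor(c['color'],cv2.COLOR_RGB2HSV)
    m=cv2.morphologyEx(cv2.inRange(hsv,(8,60,40),(28,255,255)),cv2.MORPH_OPEN,np.ones((3,3)))
    k,l,st,ce=cv2.connectedComponentsWithStats(m);F=lambda z,y=-.0807:proj(c,o+Rz@[-.023,y,z])[0].round(1)
    print(n,'pred collar',F(.078),'cap top',F(.122))
    for i in range(1,k):
        if st[i,4]>60 and abs(ce[i]-F(.09)).max()<40: print(st[i],ce[i].round(1),((onz(c,[ce[i]],.085)[0]-o)@Rz*1e3).round(1))
E
```

```text
27.575 [-0.84394274  0.03202952  0.18357176] [ 0.43403622 -0.16519364  0.24598754]
wrist pred collar [318.9  96.7] cap top [319.   96.4]
[ 297   73   46   47 1616] [319.7  96.3] [-22.3 -80.4  85. ]
scene pred collar [329.4 220.1] cap top [329.8 200.4]
[344 172  18  22 258] [352.7 184.2] [  -1.9 -225.9   85. ]
[320 199  21  31 468] [330.  215.8] [-21.7 -85.2  85. ]
top pred collar [295.2 237.2] cap top [293.8 236.2]
[ 252  191   96  118 1897] [296.3 271.5] [-98.9 -91.9  85. ]
[276 212  19  24 103] [285.1 223.1] [  5.9 -55.1  85. ]
[ 299  214   58   50 1107] [326.2 240.2] [ -22.8 -151.    85. ]
[290 236  13  10  94] [295.6 240.9] [-31.5 -83.1  85. ]
```

The bottle is upright at fixture (-22, -80) mm and the arm is clear. Handing in.

```bash
python3 -c "
from rig import bot
print(bot.close_job())"
```

```text
the job is handed in; nothing more can be done
None
```

Job handed in at about 27.7 s (no verdict came back): the pin was seen out in the second hole at about 37 mm travel, and the overcapped bottle measured upright in the nest at about fixture (-22, -80) mm, with no move made against the pump bottles.

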